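Load the thermistor puck and close the slide-cover test box

ROBOT

A 6-joint arm with a two-finger parallel gripper is mounted at the origin on the work surface. World frame = base frame: x ahead of the robot, y to its left, z up, the work surface at z = 0. Lengths are in m, angles in degrees, forces in N, time in s.
With the tool pointing down it reaches from about 0.35 to 0.875 m from the base axis. Payload 4.2 kg.
Tool frame: the origin (TCP) lies midway between the tips of the shut fingers; the grasp point (between the pads) lies 19 mm behind it; z points along the fingers, y is the line along which they close (so a half turn about z gives the same grasp; the last joint's range is limited). The gripper opens to 87 mm and grips with 3 to 60 N. Pads are 19 mm wide; open, the fingers measure 117 mm over their backs; the gripper's body (75 mm by 190 mm) begins 51 mm behind the grasp point.
Start: joints at [82.139, 22.042, 0.453, 0, -68.411, -14.817], TCP at [0.241, 0.577, 0.183] pointing down, gripper open.
Joint ranges: [-179.83, 179.83], [-69.29, 118.12], [-61.27, 80.66], [-181.25, 117.63], [-171.15, -9.14], [-177.46, 177.46]. Speed limits (degrees/s): [159.86, 159.86, 180, 180, 180, 180].

INTERFACE

Orientations are given as a 3x3 rotation matrix whose columns are the frame's x, y, z axes.
In Python, from station import * gives the robot as it stands.
- The arm moves only by the tool move_arm, never from a script. Its argument "targets" is text: rows parted by semicolons, each of 4 numbers parted by spaces: the shift along the world's x, y, z in units of 25 mm (1.0 is 25 mm), then the turn about the world's z in units of 5 degrees (1.0 is 5 degrees). In form: tx ty tz spin; .... A call has 1 to 10 rows; each row shifts and turns the commanded pose from where the row before left it; what a row does not reach is not made up. A row lasts 1/12 s, in which the tool goes at most 41.7 mm and 7.16 degrees, less where a joint would pass 70% of its speed; a pose out of reach is approached as far as the arm can. A call is refused whole if a number of a shift passes 1 or a number of a turn 1, either way. A call with a gripper value outside its range is refused whole. "gripper" is the finger opening in mm, from 0 to 87, set as the call begins (left out, the last holds). The fingers move at their own pace and stop on an object; the grip force is fixed at half the most. Time passes only in rows, so rows that do not move let the fingers close. It gives the time, the measured TCP pose, the force, the opening and the grip force at its end, in the units of the state.
- sense(): the state, without advancing time (a new reading comes with each control period).
- capture(name): name is "side" or "top"; returns a dict with "image" (400x640x3 uint8, blue, green, red), "fx", "fy", "cx", "cy" (pixels), "world_from_camera" (4x4, takes a point from camera to world coordinates). Camera axes: x right, y up, looking along -z (the intrinsics and any distortion apply to the point x, -y, -z); pixel columns grow to the right and rows downward; lengths in m; the calibration is good to about 2 mm. A picture is of the moment at which its call begins. There is no depth.
- finish_job(): hands the job in; it is judged then, once.
The state is a dict: "time_s": time; "joints": joint angles; "joint_velocities": joint speeds; "effort": joint torques, N m; "tcp_pos": TCP position; "ee_rot": TCP orientation; "wrist_force": force on the tool from outside, world axes, zero at the start; "moment": the same for the moment, N m; "gripper_width": opening from 0.0 (shut) to 1.0 (fully open); "gripper_force": force on a finger pad.
Only numpy, scipy, OpenCV 4.12 (cv2) and the standard library are available. Lean on these libraries where they do the work, as an engineer would, in place of code of your own. Each camera call takes 0.05 s, during which the arm holds its last target. There are 200 camera calls.

TASK

Take the blue ceramic thermistor puck by its black grip and set it down gently on the white stage plate in the open compartment of the grey box, flat and centred on the plate's cross between the two steel end stops, and let go of it. Then slide the orange cover along its rails until it is fully home over the compartment. Leave the knob, the red flag, the canister and the screwdriver where they are.

Things in the scene. Friction and masses are not known exactly. Their poses are not given: they have to be found in the camera images.
- puck: Loose thermistor puck, 0.16 kg: a blue ceramic disc 62 mm in diameter and 16 mm thick with a round black grip 24 mm in diameter and 20 mm tall standing on its centre (36 mm tall in all). Origin at the centre of the underside, z up along the grip. It is one of three things that swap places on the left (+y) of the table.
- box: Fixed grey box with aluminium slide rails, 335 mm long (its x), 180 wide (its y), walls 60 mm high, rails on both sides and the +x end up to 72 mm. Origin: centre of the underside. Open compartment at its +x end, inside 150 x 150 mm (box x 0.005 to 0.155, y -0.075 to 0.075), open at the top. The -x half is a closed deck where the open cover is parked.
- stage (a point): Centre of the top face of the white stage plate (82 mm along box x, 120 along y) on the compartment floor, 12 mm above the table, marked by a thin black cross; box frame (0.08, 0, 0.012). Two steel end stops, 12 mm thick, 70 long, 15 mm above the plate, stand 47 mm from it at box -x and +x, an 82 mm gap.
- cover (a joint): Slide of the orange cover, m: 0 = fully home over the compartment, against its stop; 0.16 = fully open. To close it, move it along the box's +x. It stays where left; sliding takes about 3 N. The cover is a plate 160 mm long, 164 wide, 5 thick, its top face 66 mm above the table; it clears a puck that lies flat on the stage.
- cover_grip (a point): Middle of the black upright rib at the centre of the orange cover, 80 mm above the table. The rib is 16 mm thick along box x, 80 mm long along box y and 28 mm tall; its top is 94 mm above the table. When the cover is home this point is straight above the stage's centre.
- knob: Loose black bakelite knob lying on the table, 60 mm in diameter, 36 mm tall. Origin at the centre of the underside. A bystander that may swap places with the puck.
- flag: Loose trip indicator flag, a matte red plate 60 mm wide (its y), 8 mm thick, on a black foot 50 x 70 mm, 70 mm tall in all. Origin at the centre of the underside. A bystander that may swap places with the puck.
- canister: Loose screw-top aluminium canister with a knurled lid, 72 mm in diameter, 88 mm tall. Origin at the centre of the underside. A bystander.
- driver: Loose screwdriver, 190 mm long, lying on the table to the right of the box. A bystander.
Mind the look-alikes: they are no part of the job. Leave any pink or purple look-alike of the puck alone.

How it is judged (in metres and radians):
On the way:
1. the puck stands flat and centred on the stage plate, let go of, with the cover still open (horizontal distance between puck and stage below 0.012 m and z of puck in the frame of stage below 0.004 m and angle between puck's own z axis and vertical below 0.08 rad and linear speed of puck below 0.02 m/s and contact force between the fingers and puck below 0.1 N and value of joint cover above 0.08 m), for 0.2 s.
At the end, for the whole second after the job is handed in: The cover is home to within 6 mm and at rest, and under it the puck lies flat and at rest on the stage plate (underside within 4 mm of it, tilt under 0.08 rad), its centre within 12 mm of the plate's centre (horizontal distance between puck and stage below 0.012 m and z of puck in the frame of stage below 0.004 m and angle between puck's own z axis and vertical below 0.08 rad and linear speed of puck below 0.02 m/s and value of joint cover below 0.006 m and velocity of joint cover between -0.01 and 0.01 m/s); the robot touches nothing.
It fails at once if the black knob is shifted or knocked by more than 30 mm (distance of knob from where it was at the start of the episode above 0.03 m).
It fails at once if the red flag is shifted or knocked by more than 30 mm (distance of flag from where it was at the start of the episode above 0.03 m).
It fails at once if the canister is shifted or knocked by more than 30 mm (distance of canister from where it was at the start of the episode above 0.03 m).
It fails at once if the screwdriver is shifted or knocked by more than 30 mm (distance of driver from where it was at the start of the episode above 0.03 m).
It fails at once if the puck is dropped or pressed hard into the box (contact force over 40 N) (contact force between puck and box above 40 N).
It also fails if it takes over 53 s, if anything falls off the work surface, if the arm or the gripper's body presses on something with over 40 N, if the wrist force passes 120 N, or if a joint passes its speed limit or range.

## Working session

There is one attempt and no reset: what is moved stays moved. The work goes in short steps, Python scripts to look and compute and a tool call to move; the robot and the scene stay as the last step left them, time stands still between calls to the robot, and variables do not carry over. Pictures are saved under pics/ and viewed, at most 10 in all, crops included, and the job is handed in when it is done.

Besides the shell and the picture viewer there is one more tool, called after "Request:" by a JSON object that holds its "method" and its "body". move_arm: Moves the arm, as the interface text tells. Its arguments: {"type":"object","properties":{"targets":{"type":"string"},"gripper":{"type":"number"}},"required":["targets"]}

```bash
mkdir -p pics; cat > h.py <<'E'
from station import *
import numpy as np, cv2
def shot(n,f):
    c=capture(n); cv2.imwrite('pics/'+f,c['image']); np.save('pics/'+n+'.npy',{k:v for k,v in c.items()},allow_pickle=True); return c
def load(n): return np.load('pics/'+n+'.npy',allow_pickle=True).item()
def pix2w(c,u,v,z):
    T=np.array(c['world_from_camera']); d=T[:3,:3]@np.array([(u-c['cx'])/c['fx'],-(v-c['cy'])/c['fy'],-1]); o=T[:3,3]
    return o+d*(z-o[2])/d[2]
def w2pix(c,p):
    T=np.array(c['world_from_camera']); q=T[:3,:3].T@(np.array(p)-T[:3,3]); return c['cx']+c['fx']*q[0]/-q[2], c['cy']-c['fy']*q[1]/-q[2]
E
python3 - <<'E'
from h import *
for n in('top','side'):
    c=shot(n,n+'0.png'); print(n,[k for k in c],c['fx'],np.round(c['world_from_camera'],3).tolist())
s=sense();print(s['tcp_pos'],np.round(s['ee_rot'],3).tolist(),s['time_s'])
E
```

```text
top ['image', 'fx', 'fy', 'cx', 'cy', 'world_from_camera'] 459.2177301284406 [[0.011, 0.997, -0.083, 0.46], [-1.0, 0.01, -0.016, -0.028], [-0.015, 0.083, 0.996, 1.366], [0.0, 0.0, 0.0, 1.0]]
side ['image', 'fx', 'fy', 'cx', 'cy', 'world_from_camera'] 390.8704645902437 [[0.689, 0.462, -0.558, -0.034], [-0.725, 0.432, -0.537, -0.591], [-0.007, 0.774, 0.633, 0.748], [0.0, 0.0, 0.0, 1.0]]
[0.2407164  0.57613933 0.18217145] [[0.923, -0.386, -0.001], [-0.386, -0.923, -0.002], [0.0, 0.002, -1.0]] 0.1
```

View pics/top0.png

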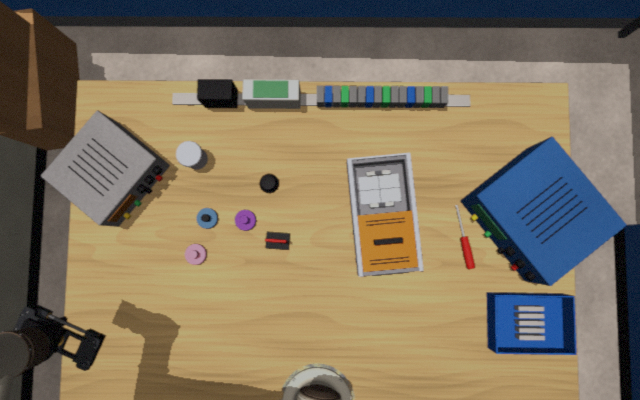

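View pics/side0.png

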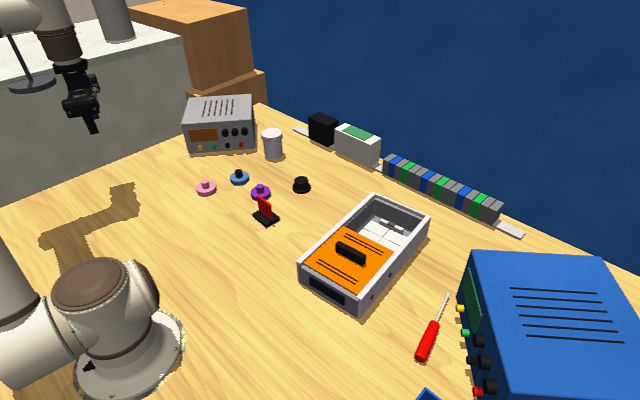

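Top view candidates: blue disc with black grip (207,218), purple disc (245,220), pink disc (196,255). The blue one fits, because it is the only blue disc with a black grip. The cover is open, and the box compartment is at about (379,188). I'll confirm in an enlarged crop and measure.

```bash
python3 - <<'E'
from h import *
c=load('top'); im=c['image']
a=cv2.resize(im[170:280,170:310],None,fx=4,fy=4,interpolation=cv2.INTER_CUBIC)
b=cv2.resize(im[145:285,335:435],None,fx=4,fy=4,interpolation=cv2.INTER_CUBIC)
o=np.zeros((560,960,3),np.uint8);o[:440,:560]=a;o[:,560:]=b
cv2.imwrite('pics/crop.png',cv2.resize(o,(800,467)))
hsv=cv2.cvtColor(im,cv2.COLOR_BGR2HSV)
def blob(lo,hi,x0,x1,y0,y1):
    m=np.zeros(im.shape[:2],np.uint8); m[y0:y1,x0:x1]=cv2.inRange(hsv,lo,hi)[y0:y1,x0:x1]
    n,l,s,ce=cv2.connectedComponentsWithStats(m); i=1+s[1:,4].argmax(); print(s[i]); return (l==i).astype(np.uint8)
m=blob((95,80,50),(112,255,255),190,225,200,235)
ct=max(cv2.findContours(m,0,2)[0],key=cv2.contourArea); (u,v),wh,_=cv2.fitEllipse(cv2.convexHull(ct)); print('puck',u,v,wh,pix2w(c,u,v,.012),wh[0]/c['fx']*1.35)
m=blob((5,150,80),(18,255,255),345,425,200,280)
ct=max(cv2.findContours(m,0,2)[0],key=cv2.contourArea); r=cv2.minAreaRect(ct); print('cover',r)
P=np.array([pix2w(c,*p,.066)[:2] for p in cv2.boxPoints(r)]);print(P,P.mean(0),[np.linalg.norm(P[i]-P[i-1]) for i in range(4)])
d=np.array([P[i]-P[i-1] for i in range(4)]);print(np.degrees(np.arctan2(d[:,1],d[:,0])))
E
```

```text
[197 209  20  19 261]
puck 206.85601806640625 217.94895935058594 (19.07278823852539, 19.902307510375977) [0.52690688 0.33110567 0.012     ] 0.05606983884269372
[ 358  210   60   62 2873]
cover ((387.359375, 240.65005493164062), (56.90046310424805, 53.91660690307617), 84.05313110351562)
[[ 0.53651006 -0.11136325]
 [ 0.55384645 -0.26283308]
 [ 0.39515855 -0.27843835]
 [ 0.37788388 -0.1285389 ]] [ 0.46584974 -0.1952934 ] [np.float64(0.1595533450617443), np.float64(0.15245871443527503), np.float64(0.15945336218188016), np.float64(0.15089155207617813)]
[   6.17976963  -83.47065668 -174.38362498   96.57386702]
```

View pics/crop.png

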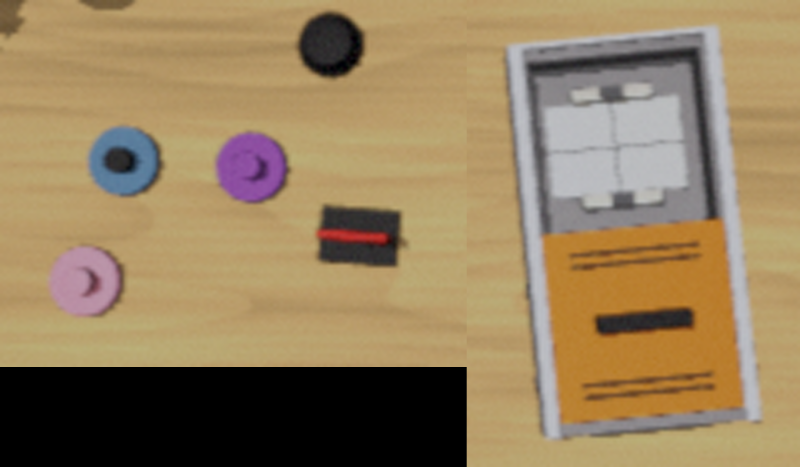

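The crop confirms the blue puck: grip at (205.7,218), with all-purple and all-pink decoys beside it. The plate's cross is at top pixel (379,189) and the rib's top at (388,241). Next I'll refine these and cross-check with the side camera.

```bash
python3 - <<'E'
from h import *
c=load('top'); s=load('side')
for n,u,v,z in(('grip',205.4,217.8,.036),('stage',378.8,188.7,.012),('rib',387.8,240.9,.094)):
    p=pix2w(c,u,v,z); print(n,p,'side px',w2pix(s,p))
a=pix2w(c,378.8,188.7,.012);b=pix2w(c,387.8,240.9,.094);d=(a-b)[:2];print(np.hypot(*d),np.degrees(np.arctan2(d[1],d[0])))
# box outer walls: knob, flag, purple
for n,u,v,z in(('knob',268.5,183,.036),('purple',245,220,.016),('pink',195,255,.016),('flag',277.5,240.5,.0),('can',191,154,.088)): print(n,pix2w(c,u,v,z))
im=s['image']
o=np.hstack([cv2.resize(im[160:205,215:285],None,fx=5,fy=5,interpolation=cv2.INTER_CUBIC),cv2.resize(im[205:250,345:415],None,fx=5,fy=5,interpolation=cv2.INTER_CUBIC)])
o2=np.zeros((500,700,3),np.uint8);o2[:225]=o;o2[225:500,:500]=cv2.resize(im[225:280,315:415],None,fx=5,fy=5,interpolation=cv2.INTER_CUBIC)
cv2.imwrite('pics/crop2.png',o2)
E
```

```text
grip [0.5261199  0.32900287 0.036     ] side px (np.float64(238.45431514100986), np.float64(170.70220487470175))
stage [ 0.61870256 -0.17718953  0.012     ] side px (np.float64(381.7941834247479), np.float64(236.56421093739095))
rib [ 0.46466243 -0.19297139  0.094     ] side px (np.float64(349.9722175190013), np.float64(248.17410948081778))
0.15484647135498855 5.849708284277877
knob [0.62972541 0.14715618 0.036     ]
purple [0.52179664 0.21696753 0.016     ]
pink [0.41756994 0.36153896 0.016     ]
flag [0.46262164 0.12163599 0.        ]
can [0.70378941 0.36168389 0.088     ]
```

View pics/crop2.png

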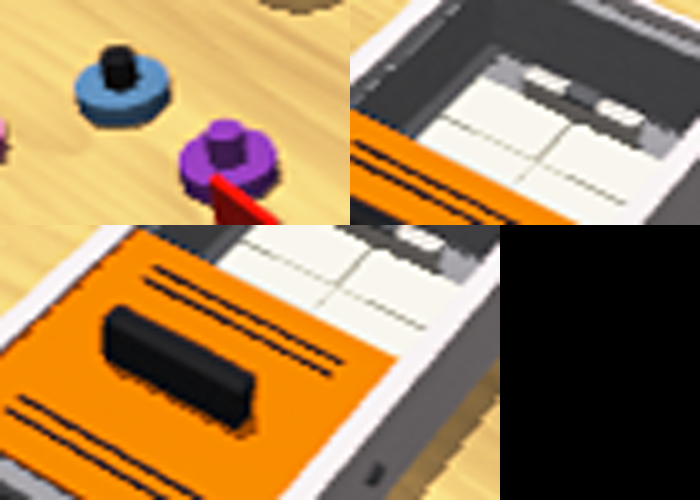

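The side view shows the cross at side pixel (381.6,238.4) and the grip top at (238.6,170.0), about 2 px from the projections. I'll fuse both views.

```bash
python3 - <<'E'
from h import *
c=load('top'); s=load('side')
for n,t,d,z in(('grip',(205.4,217.8),(238.2,169.6),.036),('stage',(378.8,188.7),(381.2,238),.012),('rib',(387.8,240.9),(351.4,248.7),.094)):
    print(n,pix2w(c,*t,z),pix2w(s,*d,z))
# plate sub-pixel in top
im=c['image']; g=cv2.cvtColor(im,6)
m=np.zeros_like(g);hsv=cv2.cvtColor(im,40)
m[165:212,355:405]=((g>150)&(hsv[...,1]<40))[165:212,355:405]
m=cv2.morphologyEx(m,cv2.MORPH_CLOSE,np.ones((3,3)))
n,l,st,ce=cv2.connectedComponentsWithStats(m); 
for i in range(1,n):print(st[i],ce[i])
i=1+st[1:,4].argmax(); ct=cv2.findContours((l==i).astype(np.uint8),0,2)[0][0]; r=cv2.minAreaRect(ct);print(r,pix2w(c,*r[0],.012))
# box outer rim
h=[pix2w(c,*p,.072) for p in ((348.5,157.5),(410,153.5),(421,271),(355,274.5))];print(np.round(h,3))
# rib
m=np.zeros_like(g);m[228:255,368:408]=(g[228:255,368:408]<60);print(pix2w(c,*cv2.connectedComponentsWithStats(m)[3][1],.094),cv2.minAreaRect(np.argwhere(m)[:,::-1].astype(np.int32)))
E
```

```text
grip [0.5261199  0.32900287 0.036     ] [0.52937297 0.33470598 0.036     ]
stage [ 0.61870256 -0.17718953  0.012     ] [ 0.61319087 -0.17936964  0.012     ]
rib [ 0.46466243 -0.19297139  0.094     ] [ 0.46563957 -0.19647941  0.094     ]
[ 358  170   44   37 1283] [379.31488698 188.3858145 ]
[355 198   2  14  18] [355.22222222 205.61111111]
((379.3730163574219, 188.1024627685547), (35.58054733276367, 41.64643859863281), 84.80557250976562) [ 0.62049829 -0.17888238  0.012     ]
[[ 0.7   -0.084  0.072]
 [ 0.713 -0.259  0.072]
 [ 0.382 -0.288  0.072]
 [ 0.37  -0.104  0.072]]
[ 0.46464836 -0.19314267  0.094     ] ((387.9900817871094, 240.90098571777344), (4.776178359985352, 28.259056091308594), 84.2894058227539)
```

Puck is at about (0.527, 0.331), stage (0.618, -0.178), rib (0.465, -0.194), box yaw about 5.6°. I'll approach above the puck with the final orientation (fingers closing along box y).

Request:
{"method": "move_arm", "body": {"targets": "1 -0.85 0 0.5;1 -0.85 0 0.5;1 -0.85 0 0.5;1 -0.85 0 0.5;1 -0.85 0 0.5;1 -0.85 0 0.5;1 -0.85 0 0.5;1 -0.85 0 0.5;1 -0.85 0 0.5;1 -0.85 0 0.5", "gripper": 60}}

```text
time_s: 0.93
tcp_pos: [0.4917, 0.3628, 0.1827]
ee_rot: [[0.999, 0.043, -0.001], [0.043, -0.999, -0.001], [-0.001, 0.001, -1.0]]
wrist_force: [-0.0, -0.1, 0.5]
gripper_width: 0.69
gripper_force: 0.0
```

Request:
{"method": "move_arm", "body": {"targets": "0.7 -0.65 -0.5 0.4;0.75 -0.65 -0.5 0.26;0 0 -1 0;0 0 0 0;0 0 0 0;0 0 0 0"}}

```text
time_s: 1.43
tcp_pos: [0.5274, 0.3323, 0.134]
ee_rot: [[0.995, 0.099, 0.001], [0.099, -0.995, 0.0], [0.001, -0.0, -1.0]]
wrist_force: [-0.2, 0.0, 0.7]
gripper_width: 0.686
gripper_force: 0.0
```

Request:
{"method": "move_arm", "body": {"targets": "0 0 -1 0;0 0 -1 0;0 0 -1 0;0 0 -0.7 0;0 0 -0.4 0;0 0 -0.4 0;0 0 0 0;0 0 0 0"}}

```text
time_s: 2.1
tcp_pos: [0.5276, 0.3325, 0.0215]
ee_rot: [[0.995, 0.099, 0.001], [0.099, -0.995, 0.001], [0.001, -0.001, -1.0]]
wrist_force: [-0.6, -0.5, 0.9]
gripper_width: 0.69
gripper_force: 0.0
```

```bash
python3 - <<'E'
from h import *
t=shot('top','t1.png')['image'];s=shot('side','s1.png')['image']
o=np.hstack([cv2.resize(t[175:265,160:260],(400,360),interpolation=2),cv2.resize(s[125:215,190:290],(400,360),interpolation=2)])
cv2.imwrite('pics/c3.png',o);print(sense()['tcp_pos'],sense()['wrist_force'])
E
```

```text
[0.52805844 0.33263718 0.02220444] [-0.39813663 -0.51312641  0.26352755]
```

View pics/c3.png

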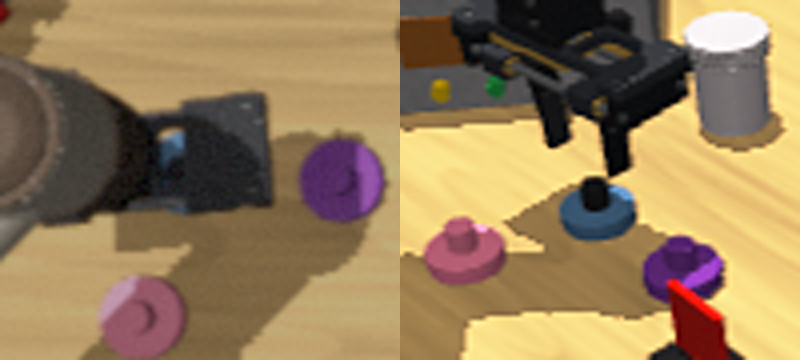

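The side crop shows the open finger tips at side pixels (228,160) and (244.5,168), looking higher than or behind the blue puck's grip. The fingers may retract when open, so I'll check the projection.

```bash
python3 - <<'E'
from h import *
s=load('side');q=sense();R=np.array(q['ee_rot']);p=np.array(q['tcp_pos'])
for z in(.0,.015,.03,.045,.06):
    print(z,[np.round(w2pix(s,p+R@[0,k*.034,-z]),1) for k in(1,0,-1)])
print(q['gripper_width'])
E
```

```text
0.0 [array([246.1, 177.2]), array([238.9, 173.5]), array([231.8, 169.9])]
0.015 [array([245.5, 173.4]), array([238.2, 169.7]), array([231.1, 166.1])]
0.03 [array([244.9, 169.5]), array([237.5, 165.8]), array([230.3, 162.3])]
0.045 [array([244.2, 165.5]), array([236.8, 161.9]), array([229.6, 158.4])]
0.06 [array([243.6, 161.5]), array([236.1, 157.9]), array([228.8, 154.4])]
0.6880498134212906
```

Open tips sit about 30 mm behind the TCP (swinging linkage) and should come down as they close. Even shut, they stay above the disc, so closing is safe.

Request:
{"method": "move_arm", "body": {"targets": "0 0 0 0;0 0 0 0;0 0 0 0;0 0 0 0;0 0 0 0;0 0 0 0;0 0 0 0;0 0 0 0", "gripper": 10}}

```text
time_s: 2.87
tcp_pos: [0.5271, 0.3316, 0.0206]
ee_rot: [[0.995, 0.098, -0.0], [0.098, -0.995, -0.0], [-0.0, 0.0, -1.0]]
wrist_force: [0.2, -0.4, 0.1]
gripper_width: 0.173
gripper_force: 0.0
```

```bash
python3 - <<'E'
from h import *
t=shot('top','t2.png')['image'];s=shot('side','s2.png')['image']
o=np.hstack([cv2.resize(t[175:265,160:260],(400,360),interpolation=2),cv2.resize(s[125:215,190:290],(400,360),interpolation=2)])
cv2.imwrite('pics/c4.png',o);q=sense();print(q['tcp_pos'],q['wrist_force'],q['gripper_width'],q['gripper_force'])
E
```

```text
[0.52717635 0.3316202  0.02057461] [0.30774588 0.20541354 0.16261524] 0.13912331937342498 0.0
```

View pics/c4.png

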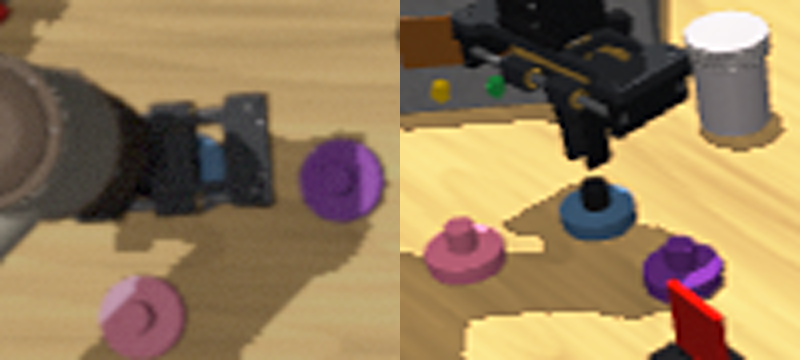

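The fingers closed on air (width 0.14). In the side view the shut tips are at about (236.5,165.5), above or behind the grip at (238.5,170). I'll check the reported TCP against the first images, where the gripper was in clear view.

```bash
python3 - <<'E'
from h import *
s=load('side');t=load('top')
p=np.array([.2407,.5761,.1822]);y=np.array([-.386,-.923,0])
for z in(0,.03,.06): print(z,'open0',[(np.round(w2pix(s,p+[0,0,z]+k*y*.05),1).tolist(),np.round(w2pix(t,p+[0,0,z]+k*y*.05),1).tolist()) for k in(1,0,-1)])
p=np.array([.5272,.3316,.0206])
for z in(0,.03,.06,.09): print(z,w2pix(s,p+[0,0,z]),w2pix(t,p+[0,0,z]))
a=cv2.imread('pics/side0.png');b=cv2.imread('pics/top0.png')
cv2.imwrite('pics/c5.png',np.hstack([cv2.resize(a[70:150,50:130],(400,400),interpolation=2),cv2.resize(b[290:390,20:120],(400,400),interpolation=2)]))
E
```

```text
0 open0 [([100.0, 145.1], [107.7, 333.7]), ([100.1, 137.0], [90.1, 325.7]), ([100.2, 129.4], [72.6, 317.7])]
0.03 open0 [([96.0, 135.7], [101.9, 336.1]), ([96.2, 127.8], [83.9, 327.9]), ([96.4, 120.4], [65.9, 319.7])]
0.06 open0 [([91.8, 126.0], [95.8, 338.6]), ([92.2, 118.2], [77.3, 330.2]), ([92.5, 111.0], [58.8, 321.8])]
0 (np.float64(238.93112867180344), np.float64(174.18014863641244)) (np.float64(205.92415457758884), np.float64(217.69669798102697))
0.03 (np.float64(237.56920490163327), np.float64(166.46915778456926)) (np.float64(203.1644010955057), np.float64(217.15208214500896))
0.06 (np.float64(236.16526654036213), np.float64(158.5202871521397)) (np.float64(200.27691839120712), np.float64(216.5822599427005))
0.09 (np.float64(234.71733893942076), np.float64(150.32235660012734)) (np.float64(197.25262889047434), np.float64(215.98543998559373))
```

View pics/c5.png

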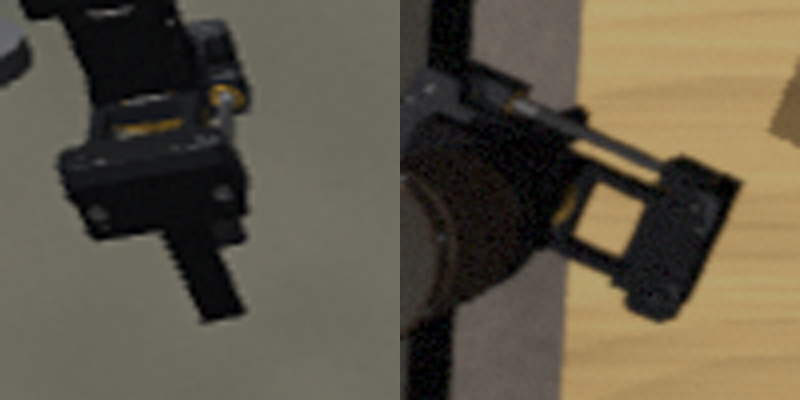

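Both positions agree: the real finger tips are about 33 mm above the reported TCP, with no lateral error. So I open, go lower in small steps, and watch the force.

Request:
{"method": "move_arm", "body": {"targets": "0 0 0 0;0 0 0 0;0 0 0 0;0 0 0 0;0 0 -0.3 0;0 0 -0.3 0;0 0 -0.3 0;0 0 -0.15 0;0 0 0 0;0 0 0 0", "gripper": 55}}

```text
time_s: 3.8
tcp_pos: [0.527, 0.3314, -0.0062]
ee_rot: [[0.995, 0.098, -0.001], [0.098, -0.995, -0.001], [-0.001, 0.001, -1.0]]
wrist_force: [-0.0, -0.2, 0.2]
gripper_width: 0.63
gripper_force: 0.0
```

```bash
python3 - <<'E'
from h import *
t=shot('top','t3.png')['image'];s=shot('side','s3.png')['image']
o=np.hstack([cv2.resize(s[140:200,205:275],(700,600),interpolation=2)])
cv2.imwrite('pics/c6.png',o);q=sense();print(q['tcp_pos'],q['wrist_force'],q['gripper_width'],q['gripper_force'])
E
```

```text
[ 0.52741121  0.33184617 -0.00544746] [-0.83755212  0.51302467  0.2832117 ] 0.6274617585198222 0.0
```

View pics/c6.png

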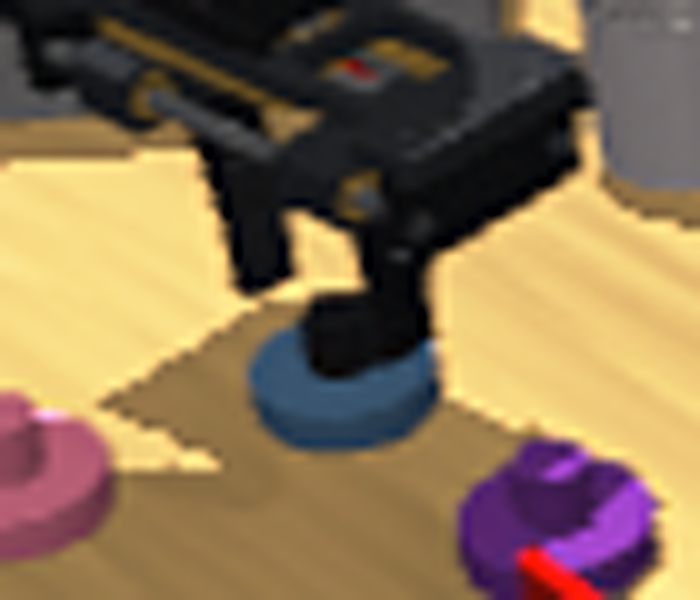

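The tips straddle the grip at side pixels (231,169) and (245.5,176), tip height about 27 mm. I'll go 5 mm lower and grip.

Request:
{"method": "move_arm", "body": {"targets": "0 0 -0.1 0;0 0 -0.1 0;0 0 0 0"}}

```text
time_s: 4.15
tcp_pos: [0.5269, 0.3315, -0.011]
ee_rot: [[0.995, 0.098, -0.001], [0.098, -0.995, -0.0], [-0.001, 0.0, -1.0]]
wrist_force: [0.1, 0.7, 0.5]
gripper_width: 0.637
gripper_force: 0.0
```

Request:
{"method": "move_arm", "body": {"targets": "0 0 0 0;0 0 0 0;0 0 0 0;0 0 0 0;0 0 0 0;0 0 0 0;0 0 0 0;0 0 0 0;0 0 0 0", "gripper": 10}}

```text
time_s: 4.9
tcp_pos: [0.5273, 0.3318, -0.0105]
ee_rot: [[0.995, 0.098, 0.0], [0.098, -0.995, 0.0], [0.0, -0.0, -1.0]]
wrist_force: [0.4, -0.2, 0.6]
gripper_width: 0.257
gripper_force: 30.0
```

Gripped (30 N, 22 mm). Now I lift and carry to above the stage.

Request:
{"method": "move_arm", "body": {"targets": "0 0 0.3 0;0 0 0.7 0;0 0 1 0;0 0 1 0;0 0 1 0;0 0 1 0;0 0 0.7 0;0 0 0.3 0"}}

```text
time_s: 5.57
tcp_pos: [0.5284, 0.3326, 0.1432]
ee_rot: [[0.995, 0.098, 0.004], [0.098, -0.995, 0.004], [0.005, -0.003, -1.0]]
wrist_force: [0.1, 0.3, -1.2]
gripper_width: 0.262
gripper_force: 30.0
```

Request:
{"method": "move_arm", "body": {"targets": "0 -0.4 0 0;0.1 -0.8 0 0;0.2 -1 0 0;0.2 -1 0 0;0.2 -1 0 0;0.2 -1 0 0;0.2 -1 0 0;0.2 -1 0 0;0.2 -1 0 0;0.2 -1 0 0"}}

```text
time_s: 6.4
tcp_pos: [0.568, 0.0994, 0.1374]
ee_rot: [[0.995, 0.097, -0.004], [0.097, -0.995, -0.001], [-0.004, 0.001, -1.0]]
wrist_force: [0.1, -0.7, -1.5]
gripper_width: 0.257
gripper_force: 30.0
```

Request:
{"method": "move_arm", "body": {"targets": "0.2 -1 0 0;0.2 -1 0 0;0.2 -1 0 0;0.2 -1 0 0;0.2 -1 0 0;0.2 -1 0 0;0.2 -1 0 0;0.2 -1 0 0;0.2 -1 0 0;0.1 -0.6 0 0"}}

```text
time_s: 7.23
tcp_pos: [0.6156, -0.1409, 0.1371]
ee_rot: [[0.995, 0.096, -0.004], [0.096, -0.995, 0.0], [-0.004, -0.001, -1.0]]
wrist_force: [-0.1, 0.0, -0.6]
gripper_width: 0.257
gripper_force: 30.0
```

Request:
{"method": "move_arm", "body": {"targets": "0.1 -0.8 0 0;0.05 -0.5 0 0;0 -0.3 0 0;0 0 0 0;0 0 0 0;0 0 0 0"}}

```text
time_s: 7.73
tcp_pos: [0.6207, -0.1774, 0.1393]
ee_rot: [[0.995, 0.099, -0.0], [0.099, -0.995, 0.0], [-0.0, -0.0, -1.0]]
wrist_force: [-0.2, 0.4, -1.3]
gripper_width: 0.26
gripper_force: 30.0
```

Request:
{"method": "move_arm", "body": {"targets": "-0.05 0 -0.5 0;0 0 -1 0;0 0 -1 0;0 0 -1 0;0 0 -0.6 0;0 0 -0.3 0;0 0 0 0;0 0 0 0;0 0 0 0"}}

```text
time_s: 8.48
tcp_pos: [0.6211, -0.1781, 0.0311]
ee_rot: [[0.995, 0.099, 0.003], [0.099, -0.995, -0.001], [0.003, 0.001, -1.0]]
wrist_force: [0.2, -0.5, -1.4]
gripper_width: 0.257
gripper_force: 30.0
```

```bash
python3 - <<'E'
from h import *
t=shot('top','t4.png')['image'];s=shot('side','s4.png')['image']
o=np.hstack([cv2.resize(t[150:230,340:420],(400,400),interpolation=2),cv2.resize(s[190:270,335:415],(400,400),interpolation=2)])
cv2.imwrite('pics/c7.png',o);q=sense();p=np.array(q['tcp_pos']);print(p,q['wrist_force'])
c=load('side');d=load('top')
b=p+[0,0,.0105];print('pred puck centre bottom/disc top',w2pix(c,b),w2pix(c,b+[0,0,.016]),w2pix(d,b+[0,0,.016]))
E
```

```text
[ 0.62085402 -0.17827725  0.03111292] [ 0.38984016  0.17936296 -0.89801313]
pred puck centre bottom/disc top (np.float64(383.58269702620146), np.float64(228.27617717036605)) (np.float64(384.12659179758975), np.float64(223.79083326168396)) (np.float64(380.9398338355581), np.float64(186.12099979770318))
```

View pics/c7.png

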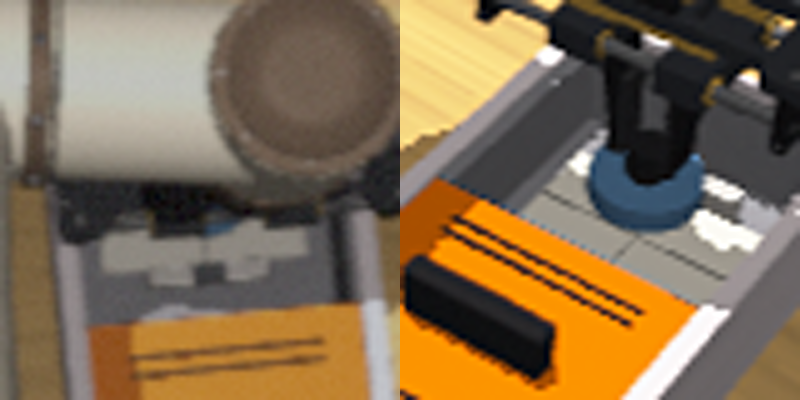

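The puck hangs over the plate: disc at side pixel (384,224.4) against (384.1,223.8) predicted, so the grasp is centred. The cross is at about (382,238), so I shift 3 mm in -x and lower gently.

Request:
{"method": "move_arm", "body": {"targets": "-0.12 0 -0.2 0;0 0 -0.3 0;0 0 -0.25 0;0 0 -0.15 0;0 0 -0.1 0;0 0 -0.06 0;0 0 0 0;0 0 0 0"}}

```text
time_s: 9.25
tcp_pos: [0.6168, -0.1784, 0.0028]
ee_rot: [[0.995, 0.098, -0.0], [0.098, -0.995, -0.0], [-0.0, 0.0, -1.0]]
wrist_force: [0.6, -0.4, -0.8]
gripper_width: 0.261
gripper_force: 30.0
```

Request:
{"method": "move_arm", "body": {"targets": "0 0 -0.03 0;0 0 -0.03 0;0 0 0 0;0 0 0 0"}}

```text
time_s: 9.58
tcp_pos: [0.6167, -0.1783, 0.0015]
ee_rot: [[0.995, 0.098, 0.0], [0.098, -0.995, -0.0], [0.0, 0.0, -1.0]]
wrist_force: [-0.1, -0.2, -1.0]
gripper_width: 0.259
gripper_force: 30.0
```

Request:
{"method": "move_arm", "body": {"targets": "0 0 -0.03 0;0 0 0 0;0 0 0 0"}}

```text
time_s: 9.83
tcp_pos: [0.6168, -0.1783, 0.0014]
ee_rot: [[0.995, 0.098, 0.0], [0.098, -0.995, -0.0], [0.0, 0.0, -1.0]]
wrist_force: [-2.2, 1.0, 5.4]
gripper_width: 0.259
gripper_force: 30.0
```

Request:
{"method": "move_arm", "body": {"targets": "0 0 -0.03 0;0 0 0 0;0 0 0 0"}}

```text
time_s: 10.08
tcp_pos: [0.6168, -0.1783, 0.0014]
ee_rot: [[0.995, 0.099, 0.001], [0.099, -0.995, -0.0], [0.0, 0.0, -1.0]]
wrist_force: [-3.6, 2.4, 6.8]
gripper_width: 0.258
gripper_force: 30.0
```

Touched down with 7 N. Now I release and rise.

Request:
{"method": "move_arm", "body": {"targets": "0 0 0 0;0 0 0 0;0 0 0 0;0 0 0 0;0 0 0 0", "gripper": 50}}

```text
time_s: 10.5
tcp_pos: [0.6166, -0.1784, -0.0005]
ee_rot: [[0.995, 0.098, -0.0], [0.098, -0.995, 0.0], [-0.0, -0.0, -1.0]]
wrist_force: [0.2, 0.2, 0.7]
gripper_width: 0.532
gripper_force: 0.0
```

Request:
{"method": "move_arm", "body": {"targets": "0 0 0.2 0;0 0 0.5 0;0 0 0.8 0;0 0 1 0;0 0 1 0;0 0 1 0;0 0 1 0;0 0 0.5 0;0 0 0 0"}}

```text
time_s: 11.25
tcp_pos: [0.6191, -0.1788, 0.1545]
ee_rot: [[0.995, 0.098, 0.008], [0.099, -0.995, -0.001], [0.008, 0.002, -1.0]]
wrist_force: [-0.5, -0.2, 0.7]
gripper_width: 0.577
gripper_force: 0.0
```

Request:
{"method": "move_arm", "body": {"targets": "-0.5 0 0 0;-1 0 0 0;-1 0 0 0;-1 0 0 0;-1 0 0 0;-1 0 0 0;-1 0 0 0;-1 0 0 0;-0.5 0 0 0;0 0 0 0", "gripper": 0}}

```text
time_s: 12.08
tcp_pos: [0.4138, -0.1782, 0.1495]
ee_rot: [[0.995, 0.097, -0.002], [0.097, -0.995, 0.001], [-0.002, -0.001, -1.0]]
wrist_force: [0.1, 0.3, -0.3]
gripper_width: 0.014
gripper_force: 0.0
```

```bash
python3 - <<'E'
from h import *
c=shot('top','t5.png');t=c['image'];d=shot('side','s5.png');s=d['image']
o=np.hstack([cv2.resize(t[150:230,340:420],(400,400),interpolation=2),cv2.resize(s[190:270,335:415],(400,400),interpolation=2)])
cv2.imwrite('pics/c8.png',o);q=sense();print(q['tcp_pos'])
for n,k,z in(('top',c,0),('side',d,0)):
    h=cv2.cvtColor(k['image'],40);m=cv2.inRange(h,(95,80,40),(112,255,255));r=np.zeros_like(m)
    sl=(slice(165,212),slice(350,410)) if n=='top' else (slice(200,260),slice(355,415));r[sl]=m[sl]
    ct=cv2.findContours(r,0,2)[0]
    if ct:
        ct=cv2.convexHull(max(ct,key=cv2.contourArea));e=cv2.fitEllipse(ct) if len(ct)>4 else None;print(n,e,cv2.boundingRect(ct),e and pix2w(k,*e[0],.022))
E
```

```text
[ 0.41718375 -0.17843945  0.14998277]
top ((379.679443359375, 188.90103149414062), (19.372098922729492, 19.852035522460938), 15.256988525390625) (370, 179, 20, 21) [ 0.61696276 -0.17866845  0.022     ]
side ((381.8943786621094, 234.7803497314453), (18.654783248901367, 22.972156524658203), 95.63311004638672) (371, 226, 23, 19) [ 0.61548261 -0.17888178  0.022     ]
```

View pics/c8.png

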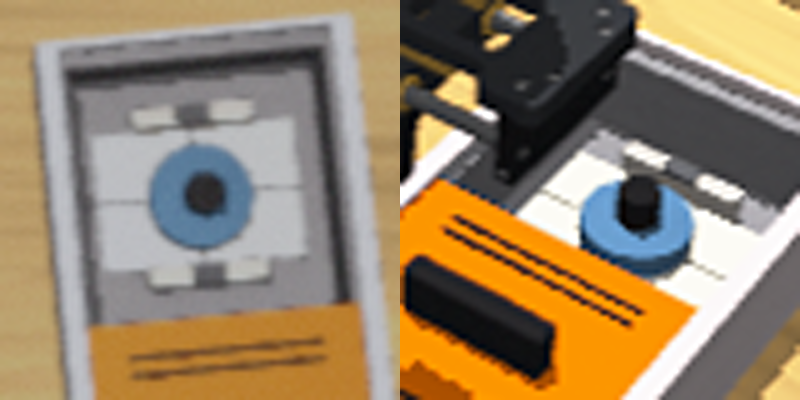

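The puck is flat and centred within about 2 mm (puck at top pixel (379.7,188.9), cross (378.8–379.3,188.4)). Next I bring the shut fingers down behind the rib.

Request:
{"method": "move_arm", "body": {"targets": "0 -0.8 -0.3 0;0 0 -1 0;0 0 -1 0;0 0 -1 0;0 0 -0.5 0;0 0 -0.3 0;0 0 -0.15 0;0 0 0 0;0 0 0 0"}}

```text
time_s: 12.93
tcp_pos: [0.4178, -0.1984, 0.0441]
ee_rot: [[0.995, 0.098, 0.001], [0.098, -0.995, -0.0], [0.001, 0.001, -1.0]]
wrist_force: [0.7, 0.0, 0.3]
gripper_width: 0.006
gripper_force: 0.0
```

```bash
python3 - <<'E'
from h import *
q=sense();print(q['tcp_pos'],q['wrist_force'],q['gripper_width'])
E
```

```text
[ 0.41783418 -0.19844141  0.04411251] [0.73942619 0.02855517 0.29899556] 0.005995810650921566
```

Request:
{"method": "move_arm", "body": {"targets": "0.3 0.03 0 0;0.3 0.03 0 0;0.3 0.03 0 0;0.3 0.03 0 0;0.3 0.03 0 0;0.3 0.03 0 0;0.3 0.03 0 0;0.3 0.03 0 0"}}

```text
time_s: 13.6
tcp_pos: [0.4768, -0.1922, 0.0436]
ee_rot: [[0.995, 0.098, -0.001], [0.098, -0.995, 0.0], [-0.001, -0.0, -1.0]]
wrist_force: [-3.8, 0.1, 2.8]
gripper_width: 0.005
gripper_force: 1.5
```

The cover is sliding (about 4 N). I'll continue.

Request:
{"method": "move_arm", "body": {"targets": "0.42 0.041 0 0;0.42 0.041 0 0;0.42 0.041 0 0;0.42 0.041 0 0;0.42 0.041 0 0;0.42 0.041 0 0;0.42 0.041 0 0;0.42 0.041 0 0;0.3 0.03 0 0;0.2 0.02 0 0"}}

```text
time_s: 14.43
tcp_pos: [0.5744, -0.1826, 0.0433]
ee_rot: [[0.995, 0.098, 0.0], [0.098, -0.995, 0.0], [0.0, -0.0, -1.0]]
wrist_force: [-2.6, 1.7, 0.8]
gripper_width: -0.0
gripper_force: 1.4
```

Request:
{"method": "move_arm", "body": {"targets": "0.12 0.012 0 0;0.12 0.012 0 0;0.12 0.012 0 0;0.1 0.01 0 0;0 0 0 0"}}

```text
time_s: 14.85
tcp_pos: [0.5851, -0.1819, 0.0436]
ee_rot: [[0.995, 0.098, 0.001], [0.098, -0.995, -0.0], [0.001, 0.0, -1.0]]
wrist_force: [-1.6, 0.6, -1.1]
gripper_width: 0.003
gripper_force: 0.9
```

Now small steps until the stop is felt.

Request:
{"method": "move_arm", "body": {"targets": "0.1 0.01 0 0;0.1 0.01 0 0;0.1 0.01 0 0;0 0 0 0"}}

```text
time_s: 15.18
tcp_pos: [0.5928, -0.1811, 0.0436]
ee_rot: [[0.995, 0.098, 0.001], [0.098, -0.995, -0.0], [0.001, 0.0, -1.0]]
wrist_force: [-1.7, -0.1, -0.7]
gripper_width: 0.003
gripper_force: 0.9
```

Request:
{"method": "move_arm", "body": {"targets": "0.08 0.008 0 0;0.08 0.008 0 0;0 0 0 0"}}

```text
time_s: 15.43
tcp_pos: [0.5967, -0.1807, 0.0437]
ee_rot: [[0.995, 0.098, 0.001], [0.098, -0.995, -0.0], [0.001, 0.0, -1.0]]
wrist_force: [-2.0, -0.5, -2.0]
gripper_width: 0.007
gripper_force: 0.9
```

Request:
{"method": "move_arm", "body": {"targets": "0.08 0.008 0 0;0.08 0.008 0 0;0 0 0 0"}}

```text
time_s: 15.68
tcp_pos: [0.5995, -0.1804, 0.0437]
ee_rot: [[0.995, 0.098, -0.002], [0.098, -0.995, -0.0], [-0.002, 0.0, -1.0]]
wrist_force: [-4.7, -1.0, 1.1]
gripper_width: 0.007
gripper_force: 2.3
```

Request:
{"method": "move_arm", "body": {"targets": "0.06 0.006 0 0;0.06 0.006 0 0;0 0 0 0"}}

```text
time_s: 15.93
tcp_pos: [0.5993, -0.1803, 0.0436]
ee_rot: [[0.995, 0.097, -0.008], [0.097, -0.995, -0.0], [-0.008, -0.001, -1.0]]
wrist_force: [-10.8, -0.7, 4.4]
gripper_width: 0.005
gripper_force: 5.1
```

The stop is felt at TCP x = 0.5994, close to the predicted 0.600. I back off, rise and verify numerically.

Request:
{"method": "move_arm", "body": {"targets": "-0.4 -0.04 0 0;-0.6 -0.06 0 0;-0.5 -0.05 0.3 0;0 0 1 0;0 0 1 0;0 0 1 0;0 0 1 0;-1 0 0.5 0;-1 0 0 0;-1 0 0 0"}}

```text
time_s: 16.77
tcp_pos: [0.4929, -0.1837, 0.1659]
ee_rot: [[0.995, 0.099, 0.009], [0.099, -0.995, -0.001], [0.009, 0.002, -1.0]]
wrist_force: [-1.7, -0.0, -0.3]
gripper_width: 0.003
gripper_force: 0.0
```

Request:
{"method": "move_arm", "body": {"targets": "-1 1 0 0;-1 1 0 0;-0.5 1 0 0;0 1 0 0;0 1 0 0;0 0.5 0 0;0 0 0 0;0 0 0 0"}}

```text
time_s: 17.43
tcp_pos: [0.4298, -0.0452, 0.1647]
ee_rot: [[0.995, 0.1, 0.005], [0.1, -0.995, 0.001], [0.005, -0.001, -1.0]]
wrist_force: [-0.5, 0.1, 0.3]
gripper_width: 0.004
gripper_force: 0.0
```

```bash
python3 - <<'E'
from h import *
c=shot('top','t6.png');im=c['image'];g=cv2.cvtColor(im,6);h=cv2.cvtColor(im,40)
m=np.zeros_like(g);m[150:285,340:430]=cv2.inRange(h,(5,150,80),(18,255,255))[150:285,340:430]
ct=max(cv2.findContours(m,0,2)[0],key=cv2.contourArea);r=cv2.minAreaRect(ct);print('cover',r,pix2w(c,*r[0],.066))
x,y,w,hh=cv2.boundingRect(ct);k=np.zeros_like(g);k[y+22:y+hh-22,x+14:x+w-14]=g[y+22:y+hh-22,x+14:x+w-14]<60
n,l,s,ce=cv2.connectedComponentsWithStats(k);i=1+s[1:,4].argmax();print('rib',s[i],ce[i],pix2w(c,*ce[i],.094))
q=sense();print(q['tcp_pos'],q['wrist_force'],q['time_s'])
E
```

```text
cover ((381.6286926269531, 186.78713989257812), (55.224571228027344, 53.43349838256836), 84.2894058227539) [ 0.61793661 -0.17926971  0.066     ]
rib [368 183  29   8 160] [382.1125 186.3   ] [ 0.61592077 -0.1773574   0.094     ]
[ 0.42940772 -0.04586242  0.16438821] [ 0.3534734  -0.03049999 -0.12879446] 17.4833
```

The rib is at (0.616, -0.177) and the cover centre at (0.618, -0.179), over the stage and against its stop. Handing in.

```bash
python3 -c "
from station import *
print(finish_job())"
```

```text
the job is handed in; nothing more can be done
None
```

The job is handed in: in the last camera checks the blue puck sat flat within about 2 mm of the cross, and the orange cover was home against its stop with the arm clear of everything; no verdict was returned.

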